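# Pin the checking jig into line

## Task

The checking jig's sliding top plate sits a little off, so its big hole is out of line with the hole in the plate below. Take the tapered pin (the one with the tall plain cylinder grip) from the wooden rack and drive it straight down through both holes, pulling the top plate into line, until its collar rests on the top plate. Leave the pin standing there.

Things in the scene. Friction and masses are not known exactly. Their poses are not given: they have to be found in the camera images.
- taper_pin: Steel tapered pin, 0.5 kg, hanging upright by its collar in the rack. Origin: centre of its lower tip; z up. From the tip up: cone 48 mm long growing from 8 to 41 mm diameter; straight 41 mm shank for 30 mm; collar 56 mm wide, 78 to 86 mm above the tip; plain cylinder grip 26 mm wide, 86 to 131 mm above the tip. In the rack its y axis runs along the row: close the fingers along its x.
- rack: Fixed wooden rack, origin under its centre on the bench. Board 90 x 270 mm, top 100 mm up, three 45 mm holes in a row along its y at -85, 0 and 85 mm; the tapered pin may hang in any. The other two pins are not for this job: a straight blunt one with a low mushroom head 48 mm wide, and a thin one with a small short knob 16 mm wide. Their tops are at most 130 mm above the bench.
- lower_hole (a point): Centre of the 45 mm hole in the fixed lower plate of the jig, at that plate's top face, 78 mm above the bench. Dark steel plate 190 x 150 x 16 mm on posts, open underneath with room for the pin's tip. x axis: the line along which the top plate slides; z up. When the pin is home its tip is 66 mm below this point.
- upper_hole (a point): Centre of the 45 mm hole in the top plate, at its top face, 90 mm above the bench. Aluminium, 120 x 116 x 12 mm, between two flush rails; slides only along x of lower_hole, 16 mm each way, stiffly (7 N friction, more when fast). Starts 10 to 13 mm off to +x. The pin's tip, lowered centred over lower_hole, clears this hole's edge; a steady push of 5 to 20 N then moves the plate.

How it is judged:
By the outcome, as a careful person would: the job done as asked, in the order asked, and still so for the second after the job is handed in, with the robot touching nothing.
It also fails if it takes over 45 s, if anything falls off the work surface, if the arm or the gripper's body presses on something with over 40 N, if the wrist force passes 120 N, or if a joint passes its speed limit or range.

## Robot

A 6-joint arm with a two-finger parallel gripper is mounted at the origin on the work surface. World frame = base frame: x ahead of the robot, y to its left, z up, the work surface at z = 0. Lengths are in mm, angles in degrees, forces in N, time in s.
With the tool pointing down it reaches from about 425 to 950 mm from the base axis. Payload 14.7 kg.
Tool frame: the origin (TCP) lies at the very end of the fingers, on their centre line; the grasp point (between the pads) lies 19 mm behind it; z points along the fingers, y is the line along which they close (so a half turn about z gives the same grasp; the last joint's range is limited). The gripper opens to 85 mm and grips with 20 to 120 N. Pads are 22 mm wide; open, the fingers measure 114 mm over their backs; the gripper's body (76 mm by 85 mm) begins 54 mm behind the grasp point. The pads swing forward as they close: fully open they stand 13 mm farther back than shut.
Start: joints at [-67.128, 27.513, 91.461, -0, 61.026, -2.67], TCP at [280.281, -586.459, 231.297] pointing down, gripper open.
Joint ranges: [-157.49, 157.49], [-46.99, 117.5], [13.45, 153.17], [-89.5, 269.5], [5.16, 153.95], [-167.48, 167.48]. Speed limits (degrees/s): [108.29, 108.29, 136.94, 172.46, 172.46, 172.46].

## Interface

Orientations are given as [roll, pitch, yaw] about the fixed x, y, z axes, in that order (R = Rz(yaw) Ry(pitch) Rx(roll)).
In Python, from bench import manip, optics, workorder gives the robot as it stands (manip), with the cameras (optics) and the job (workorder).
- The arm moves only by the tool inch_along, called after "Call:" as name([rows], argument=value, ...), one row to a line, values as JSON. Schema: {"type":"object","properties":{"moves":{"type":"array","items":{"type":"array","items":{"type":"array","items":{"type":"number"},"minItems":7,"maxItems":7},"minItems":1,"maxItems":12},"minItems":1,"maxItems":1},"only":{"type":"string"},"quiet":{"type":"boolean"},"lines":{"type":"string"}},"required":["moves"],"additionalProperties":false}. moves is a list that holds a single list of rows (three levels of brackets), with 1 to 12 rows, each of 7 numbers: dx, dy, dz in shares of 600 mm (1.0 is 600 mm), then a rotation vector rx, ry, rz in normalised numbers (1 is 2 pi rad), then the finger opening in mm; each row is the pose to reach, as a shift and turn from the pose commanded when the call began, along the tool's axes at that moment; what a row does not reach only later rows make up. A row lasts 1/10 s, in which the tool goes at most 50 mm and 8.59 degrees, less where a joint would pass 70% of its speed; a pose out of reach is approached as far as the arm can. The fingers move at their own pace and stop on an object; the grip force is fixed at half the most. Time passes only in rows, so rows that do not move let the fingers close. The tool returns the time, the measured TCP pose, the force, the opening and the grip force at its end. only (a regular expression) keeps the lines of the reply that match it, lines (a string "A,B") keeps lines A to B, and quiet returns only ok. No shift or turn number may pass 1 either way. Input that does not fit is refused with a message, and nothing moves.
- manip.get_obs(): the state, without advancing time (a new reading comes with each control period).
- optics.capture(name): name is "scene" or "top"; returns the picture (384x512x3 uint8, red, green, blue); there is no depth.
- optics.camera_info(name): a dict with "camera_matrix" (3x3 intrinsics, pixels), "position" and "rotation" of the camera in the world. Camera axes: x right, y up, looking along -z (the intrinsics and any distortion apply to the point x, -y, -z); pixel columns grow to the right and rows downward; lengths in mm; the calibration is good to about 2 mm. A picture is of the moment at which its call begins. camera_info takes no time and is no camera call.
- workorder.sign_off(): hands the job in; it is judged then, once.
The state is a dict: "time_s": time; "joint_positions": joint angles; "dq": joint speeds; "effort": joint torques, N m; "eef_pos": TCP position; "orientation": TCP orientation; "contact_force": force on the tool from outside, world axes, zero at the start; "moment": the same for the moment, N m; "opening": finger opening in mm; "gripper_force": force on a finger pad.
Only numpy, scipy, OpenCV 4.12 (cv2) and the standard library are available. Lean on these libraries where they do the work, as an engineer would, in place of code of your own. Each camera call takes 0.05 s, during which the arm holds its last target. There are 200 camera calls.

## Working session

There is one attempt and no reset: what is moved stays moved. The work goes in short steps, Python scripts to look and compute and a tool call to move; the robot and the scene stay as the last step left them, time stands still between calls to the robot, and variables do not carry over. Pictures are saved under pics/ and viewed, at most 10 in all, crops included, and the job is handed in when it is done.

```bash
ls; mkdir -p pics
```

Run:
```python
from bench import manip, optics, workorder
import cv2
for n in("scene","top"):
    im=optics.capture(n); cv2.imwrite(f"pics/{n}0.png",im[:,:,::-1]); print(n,optics.camera_info(n))
print(manip.get_obs())
```

```text
bench.py
pics
scene {'camera_matrix': array([[464.69216785,   0.        , 258.34642011],
       [  0.        , 464.69216785, 192.73212698],
       [  0.        ,   0.        ,   1.        ]]), 'position': array([1045.29331197, -467.06933944,  648.11886726]), 'rotation': array([50.27820497, -1.17593845, 47.23387036])}
top {'camera_matrix': array([[409.23267864,   0.        , 254.3621298 ],
       [  0.        , 409.23267864, 191.42111141],
       [  0.        ,   0.        ,   1.        ]]), 'position': array([400.15603594,   7.82520631, 877.27701115]), 'rotation': array([  9.3177311 ,  -0.409586  , -91.45439861])}
{'time_s': 0.1, 'joint_positions': array([-6.71277096e+01,  2.75472674e+01,  9.14916952e+01,  1.04782015e-03,
        6.10261401e+01, -2.66905604e+00]), 'dq': array([ 0.03284908,  0.01621065, -0.0762153 ,  0.12303834, -0.0300352 ,
       -0.00294427]), 'effort': array([-4.01526258e-04, -9.52258658e+01, -4.31038785e+01, -1.06006000e-04,
        5.17942070e-03,  6.47158708e-05]), 'eef_pos': array([ 280.13893991, -586.1057527 ,  230.71506468]), 'orientation': array([-1.79935011e+02, -3.94674332e-03,  2.55408361e+01]), 'contact_force': array([-0.22835984,  0.40929496,  0.2566085 ]), 'moment': array([-0.00713795,  0.01695469, -0.04413994]), 'gripper_force': 0.0, 'opening': 85.52735718001054}
```

View pics/scene0.png

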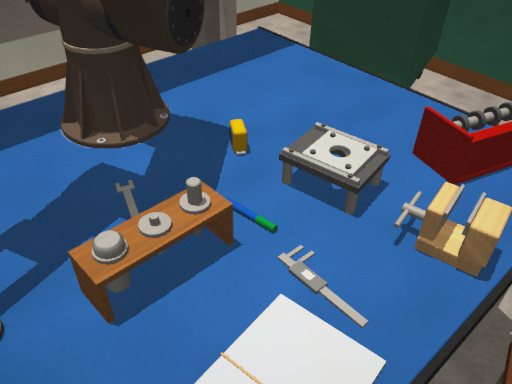

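View pics/top0.png

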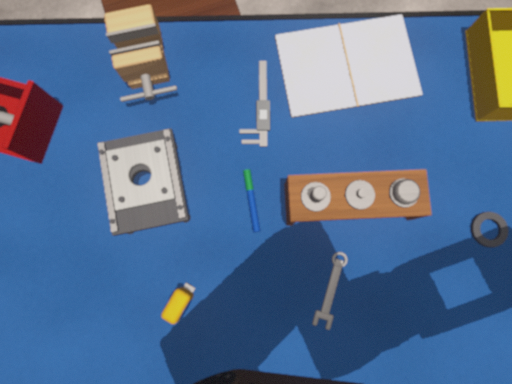

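The taper pin is the rack's jig-side one, at about (316,195) in the top view. The jig hole is near (140,175). I'll enlarge both.

Run:
```python
import cv2,numpy as np
t=cv2.imread("pics/top0.png");s=cv2.imread("pics/scene0.png")
z=lambda im,x,y,w,h,k:cv2.resize(im[y:y+h,x:x+w],None,fx=k,fy=k,interpolation=cv2.INTER_CUBIC)
cv2.imwrite("pics/c1.png",z(t,85,120,115,120,5))
cv2.imwrite("pics/c2.png",z(t,280,160,160,70,5))
cv2.imwrite("pics/c3.png",z(s,270,115,130,100,6))
```

```text
(no output)
```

View pics/c1.png

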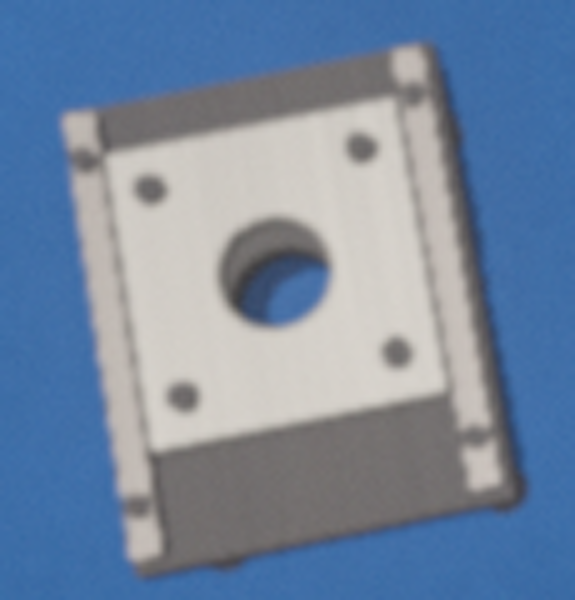

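View pics/c2.png

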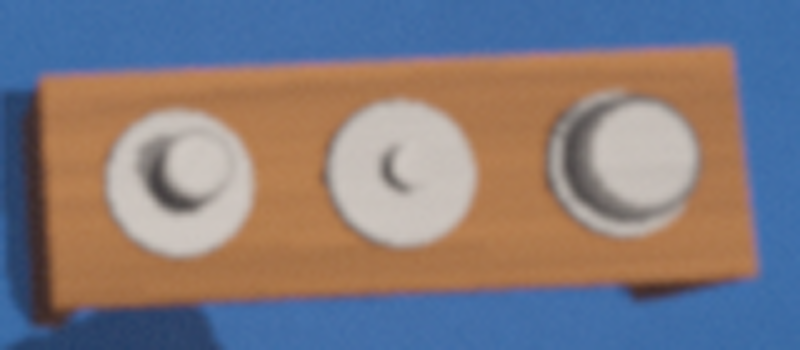

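View pics/c3.png

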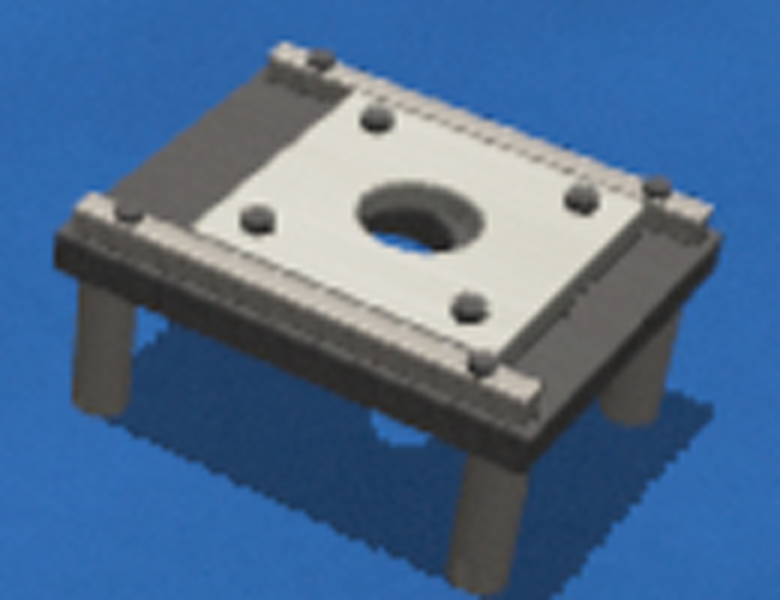

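Create h.py:
```python
from bench import manip, optics, workorder
import numpy as np
from scipy.spatial.transform import Rotation as Ro
def cam(n):
    c=optics.camera_info(n); return c["camera_matrix"],np.array(c["position"]),Ro.from_euler("xyz",c["rotation"],degrees=True).as_matrix()
def back(n,p,z):
    K,t,R=cam(n); p=np.atleast_2d(p).astype(float)
    d=np.c_[p,np.ones(len(p))]@np.linalg.inv(K).T@np.diag([1,-1,-1])@R.T
    return t+d*((z-t[2])/d[:,2])[:,None]
def proj(n,X):
    K,t,R=cam(n); c=(np.atleast_2d(X)-t)@R@np.diag([1,-1,-1])@K.T
    return c[:,:2]/c[:,2:]
def crop(p,x,y,k): return (np.atleast_2d(p)+.5)/k-.5+[x,y]
```

Run:
```python
from h import *
np.set_printoptions(precision=1,suppress=True)
j=back("top",crop([[65,115],[425,45],[500,487],[135,560]],85,120,5),90)
print("rail corners",j,"mean",j.mean(0),[np.linalg.norm(j[i]-j[i-1]) for i in range(4)])
p=back("top",crop([[107,152],[393,97],[447,392],[155,450]],85,120,5),90)
print("plate",p,p.mean(0),[np.linalg.norm(p[i]-p[i-1]) for i in range(4)])
print("hole",back("top",crop([[275,271]],85,120,5),90),back("scene",crop([[420,217]],270,115,6),90))
e=back("top",crop([[275,217],[275,326],[219,271],[331,271]],85,120,5),90);print(e)
r=back("top",crop([[38,75],[735,47],[760,272],[50,308]],280,160,5),100)
print("rack",r,r.mean(0),[np.linalg.norm(r[i]-r[i-1]) for i in range(4)])
print("collars",back("top",crop([[180,183],[402,172],[622,163]],280,160,5),108))
print("grip",back("top",crop([[199,166]],280,160,5),153),back("scene",[[194,181]],153),back("scene",[[195.5,203]],108))
def yaw(a,b): d=b-a; return np.degrees(np.arctan2(d[1],d[0]))
print("slide yaw",yaw(j[3],j[0]),yaw(j[2],j[1]),"cross",yaw(j[1],j[0])-90,yaw(p[3],p[0]),yaw(p[2],p[1]),yaw(p[1],p[0])-90,yaw(p[2],p[3])-90,"rack",yaw(r[1],r[0]),yaw(r[2],r[3]))
```

```text
rail corners [[634.7 307.2  90. ]
 [660.3 164.9  90. ]
 [482.5 134.6  90. ]
 [457.9 274.1  90. ]] mean [558.8 220.2  90. ] [np.float64(179.95620079290265), np.float64(144.56187008051708), np.float64(180.42917643915905), np.float64(141.59654133852777)]
plate [[619.2 290.1  90. ]
 [639.1 177.4  90. ]
 [520.  155.2  90. ]
 [500.1 267.7  90. ]] [569.6 222.6  90. ] [np.float64(121.22814685315326), np.float64(114.38772742773273), np.float64(121.17969996688852), np.float64(114.17044159341522)]
hole [[569.6 222.8  90. ]] [[571.4 221.7  90. ]]
[[591.3 223.3  90. ]
 [547.7 222.4  90. ]
 [570.1 244.7  90. ]
 [569.  200.9  90. ]]
rack [[ 559.   -65.5  100. ]
 [ 563.6 -337.6  100. ]
 [ 475.5 -338.9  100. ]
 [ 468.5  -66.6  100. ]] [ 516.7 -202.1  100. ] [np.float64(90.54672737904151), np.float64(272.14133085983855), np.float64(88.11640327439325), np.float64(272.4395220594893)]
collars [[ 514.2 -117.2  108. ]
 [ 516.3 -202.1  108. ]
 [ 517.8 -286.5  108. ]]
grip [[ 513.5 -117.   153. ]] [[ 518.7 -116.3  153. ]] [[ 523. -120.  108.]]
slide yaw 10.608605443499677 9.665611667165404 cross 10.194057572814444 10.653660214325889 10.551167991685478 10.018573980304552 10.041776791049614 rack 90.97437844252964 91.48529882414664
```

Add to h.py:
```python
def rel(target,yaw):
    o=manip.get_obs(); R=Ro.from_euler("xyz",o["orientation"],degrees=True).as_matrix()
    T=Ro.from_euler("xyz",[180,0,yaw],degrees=True).as_matrix()
    print("shift",R.T@(np.array(target)-o["eef_pos"]),"rot",np.degrees(Ro.from_matrix(R.T@T).as_rotvec()))
```

Run:
```python
from h import *
import cv2
im=cv2.imread("pics/c1.png");im=im[180:360,180:370];im=cv2.resize(im,None,fx=3,fy=3)
a=np.linspace(0,2*np.pi,80)
for c,z,col in(((569.8,222.4),90,(0,255,0)),((558.8,220.4),78,(0,0,255)),((558.8,220.4),62,(0,255,255))):
    X=np.c_[c[0]+22.5*np.cos(a),c[1]+22.5*np.sin(a),0*a+z]
    q=((proj("top",X)-[85,120]+.5)*5-.5-[180,180])*3
    cv2.polylines(im,[q.astype(int)],True,col,1)
cv2.imwrite("pics/o1.png",im)
rel([515,-117,220],91.2)
```

```text
shift [ 414.16623426 -321.99015778   11.10882828] rot [-5.54551179e-02 -4.07430250e-02 -6.56591542e+01]
```

View pics/o1.png

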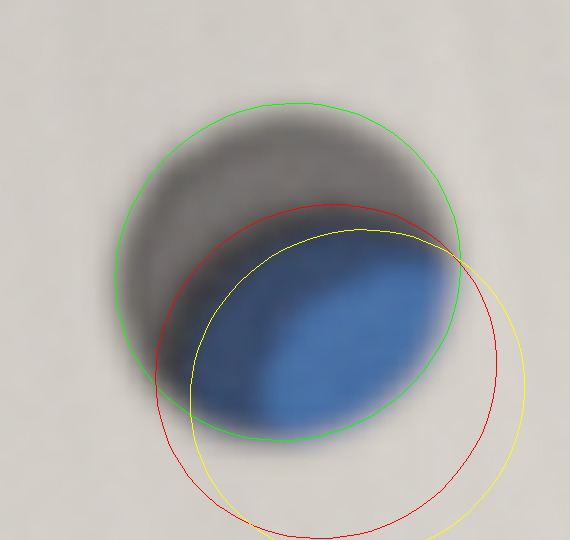

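The overlay fits: the lower hole is at about (558.8, 220.4) and the upper hole at (569.8, 222.4), so the plate is 11 mm off. Next I move over the pin.

Careful with the scale: shifts go in shares of 600 mm and turns go in shares of 2 pi rad. That gives: 414 mm / 600 = 0.69, -322 mm / 600 = -0.5367, -65.7 degrees / 360 = -0.1825.

Call:
inch_along([
  [[0.0333, -0.025, 0.0017, 0, 0, -0.0111, 85], [0.1, -0.0783, 0.0033, 0, 0, -0.0333, 85], [0.1667, -0.13, 0.005, 0, 0, -0.0556, 85], [0.2333, -0.1817, 0.0067, 0, 0, -0.0778, 85], [0.3, -0.2333, 0.0083, 0, 0, -0.0944, 85], [0.3667, -0.285, 0.01, 0, 0, -0.1111, 85], [0.4333, -0.3367, 0.0117, 0, 0, -0.1278, 85], [0.5, -0.3883, 0.0133, 0, 0, -0.1444, 85], [0.5667, -0.44, 0.015, 0, 0, -0.1611, 85], [0.6333, -0.4917, 0.0167, 0, 0, -0.1778, 85], [0.675, -0.525, 0.0183, 0, 0, -0.1825, 85], [0.69, -0.5367, 0.0183, 0, 0, -0.1825, 85]],
])

```text
time_s: 1.3
eef_pos: [516.0, -114.2, 220.0]
orientation: [-180.0, -0.0, 91.5]
contact_force: [0.5, -0.5, -0.0]
opening: 85.1
gripper_force: 0.0
```

Call:
inch_along([
  [[0, 0, 0, 0, 0, 0, 85], [0, 0, 0, 0, 0, 0, 85]],
])

```text
time_s: 1.5
eef_pos: [514.6, -117.9, 220.1]
orientation: [-180.0, 0.0, 91.2]
contact_force: [-0.2, 0.2, 0.0]
opening: 85.3
gripper_force: 0.0
```

```bash
python3 -c "
from h import *
rel([515,-117,114],91.2)"
```

```text
shift [  0.93753131   0.53066275 106.11333883] rot [-0.03652877  0.00721715  0.03937494]
```

To row units: 106 mm / 600 = 0.1767, 98 mm / 600 = 0.1633.

Call:
inch_along([
  [[0.0017, 0.0008, 0.025, 0, 0, 0, 85], [0.0017, 0.0008, 0.0667, 0, 0, 0, 85], [0.0017, 0.0008, 0.1083, 0, 0, 0, 85], [0.0017, 0.0008, 0.1417, 0, 0, 0, 85], [0.0017, 0.0008, 0.1633, 0, 0, 0, 85], [0.0017, 0.0008, 0.1767, 0, 0, 0, 85], [0.0017, 0.0008, 0.1767, 0, 0, 0, 85], [0.0017, 0.0008, 0.1767, 0, 0, 0, 85]],
])

```text
time_s: 2.3
eef_pos: [515.7, -116.8, 114.8]
orientation: [180.0, 0.0, 91.2]
contact_force: [0.2, 0.1, 0.4]
opening: 84.8
gripper_force: 0.0
```

Call:
inch_along([
  [[0, 0, 0, 0, 0, 0, 10], [0, 0, 0, 0, 0, 0, 10], [0, 0, 0, 0, 0, 0, 10], [0, 0, 0, 0, 0, 0, 10], [0, 0, 0, 0, 0, 0, 10], [0, 0, 0, 0, 0, 0, 10], [0, 0, 0, 0, 0, 0, 10], [0, 0, 0, 0, 0, 0, 10], [0, 0, 0, 0, 0, 0, 10], [0, 0, 0, 0, 0, 0, 10]],
])

```text
time_s: 3.3
eef_pos: [515.3, -116.3, 114.7]
orientation: [-180.0, 0.0, 91.3]
contact_force: [-3.0, 0.6, 9.5]
opening: 24.9
gripper_force: 58.4
```

To row units: -110 mm / 600 = -0.1833, -105 mm / 600 = -0.175.

Call:
inch_along([
  [[0, 0, -0.0083, 0, 0, 0, 10], [0, 0, -0.025, 0, 0, 0, 10], [0, 0, -0.05, 0, 0, 0, 10], [0, 0, -0.0833, 0, 0, 0, 10], [0, 0, -0.1167, 0, 0, 0, 10], [0, 0, -0.15, 0, 0, 0, 10], [0, 0, -0.175, 0, 0, 0, 10], [0, 0, -0.1833, 0, 0, 0, 10], [0, 0, -0.1833, 0, 0, 0, 10], [0, 0, -0.1833, 0, 0, 0, 10]],
])

```text
time_s: 4.3
eef_pos: [515.0, -116.3, 223.8]
orientation: [-180.0, -0.0, 91.2]
contact_force: [0.1, -0.9, -6.4]
opening: 24.7
gripper_force: 59.5
```

```bash
python3 -c "
from h import *
rel([558.8,220.4,225],100.2)"
```

```text
shift [335.64516885  51.09264127  -1.20206886] rot [-0.04614872 -0.01802696 -8.95518049]
```

To row units: 335.6 mm / 600 = 0.5593, 332 mm / 600 = 0.5533, -9 degrees / 360 = -0.025.

Call:
inch_along([
  [[0.025, 0.0033, 0, 0, 0, 0, 10], [0.075, 0.0117, 0, 0, 0, -0.0028, 10], [0.1333, 0.02, 0, 0, 0, -0.0056, 10], [0.1967, 0.03, 0, 0, 0, -0.0083, 10], [0.26, 0.04, 0, 0, 0, -0.0111, 10], [0.3233, 0.05, 0, 0, 0, -0.0139, 10], [0.3867, 0.0583, 0, 0, 0, -0.0167, 10], [0.4467, 0.0683, 0, 0, 0, -0.0194, 10], [0.4967, 0.0767, 0, 0, 0, -0.0222, 10], [0.5333, 0.0817, 0, 0, 0, -0.025, 10], [0.5533, 0.085, 0, 0, 0, -0.025, 10], [0.5593, 0.085, 0, 0, 0, -0.025, 10]],
])

```text
time_s: 5.5
eef_pos: [558.7, 221.5, 223.5]
orientation: [-179.9, 0.0, 100.3]
contact_force: [0.2, -0.8, -6.3]
opening: 24.5
gripper_force: 59.5
```

Call:
inch_along([
  [[0, 0, 0, 0, 0, 0, 10], [0, 0, 0, 0, 0, 0, 10], [0, 0, 0, 0, 0, 0, 10]],
])

```text
time_s: 5.8
eef_pos: [559.1, 219.2, 224.3]
orientation: [-180.0, 0.0, 100.2]
contact_force: [0.0, 0.1, -6.4]
opening: 24.6
gripper_force: 59.5
```

Run:
```python
from h import *
import cv2
t=optics.capture("top");s=optics.capture("scene");cv2.imwrite("pics/t1.png",t[:,:,::-1]);cv2.imwrite("pics/s1.png",s[:,:,::-1])
b=cv2.resize(s[60:210,240:420,::-1],None,fx=4,fy=4,interpolation=cv2.INTER_CUBIC)
cv2.imwrite("pics/s1c.png",b)
print(manip.get_obs()["eef_pos"],manip.get_obs()["contact_force"])
```

```text
[559.23441535 219.45188398 224.4088673 ] [-0.03638923 -0.30058656 -6.14458857]
```

View pics/s1c.png

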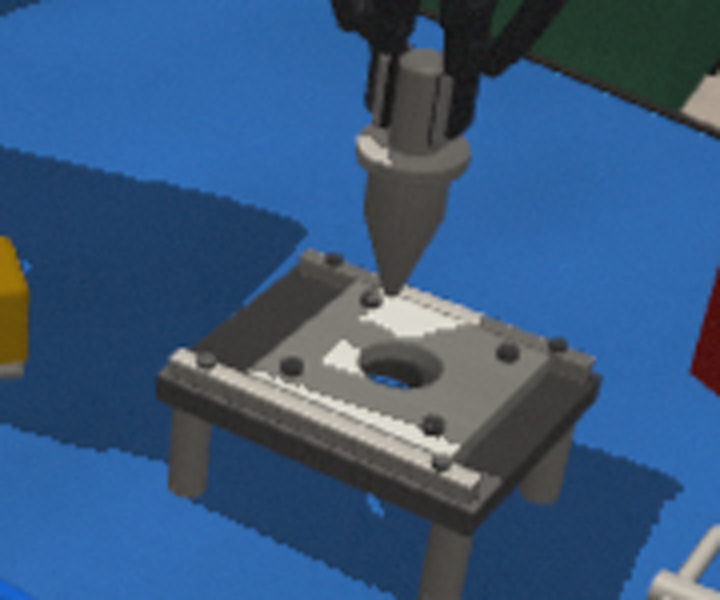

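Run:
```python
from h import *
np.set_printoptions(precision=1,suppress=True)
o=[559.2,219.45]
X=[[*o,131.7],[*o,217.7],[*o,262.7],[558.8,220.4,90],[569.8,222.4,90]]
print((proj("scene",X)-[240,60]+.5)*4-.5)
print("top tip/collar/grip",proj("top",X))
# scene-frame hole & tip
print(back("scene",crop([[391,290]],240,60,4),131.7),back("scene",crop([[413,155]],240,60,4),217.7),back("scene",crop([[401,366]],240,60,4),90),back("scene",crop([[425,62]],240,60,4),262.7))
```

```text
[[389.3 289.6]
 [411.9 139.9]
 [424.9  54.2]
 [379.9 355.3]
 [398.2 362.7]]
top tip/collar/grip [[135.3 174.6]
 [120.6 164.1]
 [111.4 157.4]
 [140.7 179.2]
 [139.8 173.7]]
[[560.  219.8 131.7]] [[569.4 207.8 217.7]] [[572.7 221.1  90. ]] [[564.6 212.9 262.7]]
```

Run:
```python
import cv2
t=cv2.imread("pics/t1.png");cv2.imwrite("pics/t1c.png",cv2.resize(t[110:250,60:220],None,fx=4,fy=4,interpolation=cv2.INTER_CUBIC))
```

```text
(no output)
```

View pics/t1c.png

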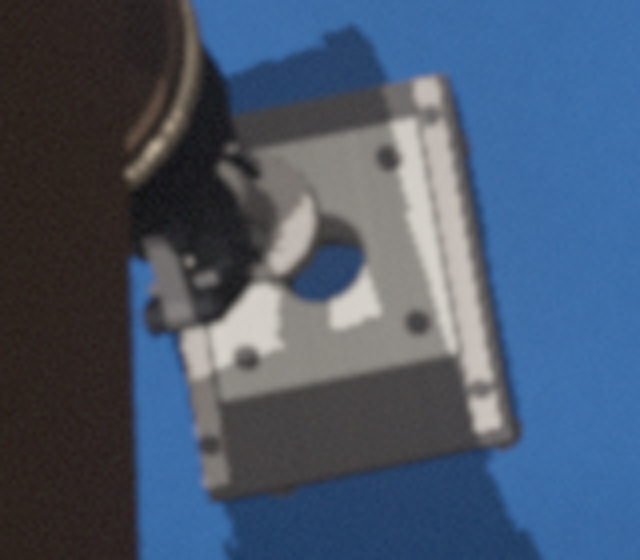

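The grasp is good. Tip, collar and grip are near their predicted places, the tip at (391,290) in the crop, so the pin is upright. Comparing the two cameras gives a target of about (559.6, 219.8). I'll lower it to just before contact.

To row units: 55 mm / 600 = 0.0917, 52 mm / 600 = 0.0867.

```bash
python3 -c "
from h import *
rel([559.6,219.8,165],100.2)"
```

```text
shift [ 0.28100215  0.41905104 59.40886958] rot [ 0.00222775  0.00288285 -0.0188395 ]
```

Call:
inch_along([
  [[0, 0.0007, 0.0083, 0, 0, 0, 10], [0.0003, 0.0007, 0.025, 0, 0, 0, 10], [0.0003, 0.0007, 0.045, 0, 0, 0, 10], [0.0003, 0.0007, 0.065, 0, 0, 0, 10], [0.0003, 0.0007, 0.0783, 0, 0, 0, 10], [0.0003, 0.0007, 0.0867, 0, 0, 0, 10], [0.0003, 0.0007, 0.0917, 0, 0, 0, 10], [0.0003, 0.0007, 0.0917, 0, 0, 0, 10], [0.0003, 0.0007, 0.0917, 0, 0, 0, 10]],
])

```text
time_s: 6.8
eef_pos: [559.8, 220.6, 169.6]
orientation: [180.0, -0.0, 100.2]
contact_force: [0.3, -0.0, -5.7]
opening: 24.5
gripper_force: 59.5
```

To row units: 16 mm / 600 = 0.0267, 15 mm / 600 = 0.025.

Call:
inch_along([
  [[0, 0, 0.0033, 0, 0, 0, 10], [0, 0, 0.0067, 0, 0, 0, 10], [0, 0, 0.01, 0, 0, 0, 10], [0, 0, 0.0133, 0, 0, 0, 10], [0, 0, 0.015, 0, 0, 0, 10], [0, 0, 0.0167, 0, 0, 0, 10], [0, 0, 0.0183, 0, 0, 0, 10], [0, 0, 0.02, 0, 0, 0, 10], [0, 0, 0.0217, 0, 0, 0, 10], [0, 0, 0.0233, 0, 0, 0, 10], [0, 0, 0.025, 0, 0, 0, 10], [0, 0, 0.0267, 0, 0, 0, 10]],
])

```text
time_s: 8.0
eef_pos: [559.9, 220.6, 153.4]
orientation: [180.0, -0.0, 100.2]
contact_force: [1.7, 1.4, -3.3]
opening: 24.6
gripper_force: 59.8
```

Call:
inch_along([
  [[0, 0, 0.0017, 0, 0, 0, 10], [0, 0, 0.0033, 0, 0, 0, 10], [0, 0, 0.005, 0, 0, 0, 10], [0, 0, 0.0067, 0, 0, 0, 10], [0, 0, 0.0083, 0, 0, 0, 10], [0, 0, 0.01, 0, 0, 0, 10], [0, 0, 0.0117, 0, 0, 0, 10], [0, 0, 0.0133, 0, 0, 0, 10]],
])

```text
time_s: 8.8
eef_pos: [561.2, 221.1, 146.2]
orientation: [179.8, -0.0, 100.2]
contact_force: [7.0, 2.6, 3.4]
opening: 24.6
gripper_force: 60.6
```

To row units: 10 mm / 600 = 0.0167, 9 mm / 600 = 0.015.

Call:
inch_along([
  [[0, 0, 0.0017, 0, 0, 0, 10], [0, 0, 0.0033, 0, 0, 0, 10], [0, 0, 0.005, 0, 0, 0, 10], [0, 0, 0.0067, 0, 0, 0, 10], [0, 0, 0.0083, 0, 0, 0, 10], [0, 0, 0.01, 0, 0, 0, 10], [0, 0, 0.0117, 0, 0, 0, 10], [0, 0, 0.0133, 0, 0, 0, 10], [0, 0, 0.015, 0, 0, 0, 10], [0, 0, 0.0167, 0, 0, 0, 10]],
])

```text
time_s: 9.8
eef_pos: [561.2, 221.3, 136.3]
orientation: [179.8, -0.0, 100.2]
contact_force: [6.8, 3.9, 3.5]
opening: 24.3
gripper_force: 60.7
```

Call:
inch_along([
  [[0, 0, 0.0017, 0, 0, 0, 10], [0, 0, 0.0033, 0, 0, 0, 10], [0, 0, 0.005, 0, 0, 0, 10], [0, 0, 0.0067, 0, 0, 0, 10], [0, 0, 0.0083, 0, 0, 0, 10], [0, 0, 0.01, 0, 0, 0, 10]],
])

```text
time_s: 10.4
eef_pos: [560.8, 221.2, 129.8]
orientation: [179.8, -0.0, 100.2]
contact_force: [6.0, 4.3, -0.9]
opening: 24.7
gripper_force: 60.1
```

To row units: 6 mm / 600 = 0.01, 5 mm / 600 = 0.0083.

Call:
inch_along([
  [[0.0008, 0, 0.0017, 0, 0, 0, 10], [0.0017, 0, 0.0033, 0, 0, 0, 10], [0.0017, 0, 0.005, 0, 0, 0, 10], [0.0017, 0, 0.0067, 0, 0, 0, 10], [0.0017, 0, 0.0083, 0, 0, 0, 10], [0.0017, 0, 0.01, 0, 0, 0, 10]],
])

```text
time_s: 11.0
eef_pos: [560.6, 221.9, 123.7]
orientation: [179.9, -0.0, 100.2]
contact_force: [6.2, 1.2, -2.0]
opening: 24.6
gripper_force: 60.1
```

Call:
inch_along([
  [[0, 0, 0.0017, 0, 0, 0, 10], [0, 0, 0.0033, 0, 0, 0, 10], [0, 0, 0.005, 0, 0, 0, 10], [0, 0, 0.0067, 0, 0, 0, 10]],
])

```text
time_s: 11.4
eef_pos: [560.2, 221.8, 119.7]
orientation: [179.9, -0.0, 100.2]
contact_force: [5.5, 1.8, -1.0]
opening: 24.3
gripper_force: 60.2
```

To row units: 10 mm / 600 = 0.0167, 9 mm / 600 = 0.015.

Call:
inch_along([
  [[0, 0, 0.0025, 0, 0, 0, 10], [0, 0, 0.005, 0, 0, 0, 10], [0, 0, 0.0075, 0, 0, 0, 10], [0, 0, 0.01, 0, 0, 0, 10], [0, 0, 0.0125, 0, 0, 0, 10], [0, 0, 0.015, 0, 0, 0, 10], [0, 0, 0.0167, 0, 0, 0, 10]],
])

```text
time_s: 12.1
eef_pos: [560.2, 221.8, 109.6]
orientation: [179.9, -0.0, 100.2]
contact_force: [5.9, 1.8, -0.9]
opening: 24.6
gripper_force: 60.2
```

Call:
inch_along([
  [[0, 0, 0.0017, 0, 0, 0, 10], [0, 0, 0.0033, 0, 0, 0, 10], [0, 0, 0.005, 0, 0, 0, 10], [0, 0, 0.0067, 0, 0, 0, 10]],
])

```text
time_s: 12.5
eef_pos: [560.2, 221.8, 105.7]
orientation: [179.9, -0.0, 100.2]
contact_force: [5.9, 2.3, -1.4]
opening: 24.4
gripper_force: 60.2
```

To row units: 1.5 mm / 600 = 0.0025, 1 mm / 600 = 0.0017.

Call:
inch_along([
  [[0, 0, 0.0008, 0, 0, 0, 10], [0, 0, 0.0017, 0, 0, 0, 10], [0, 0, 0.0025, 0, 0, 0, 10], [0, 0, 0.0025, 0, 0, 0, 10]],
])

```text
time_s: 12.9
eef_pos: [560.3, 221.9, 104.7]
orientation: [179.9, -0.0, 100.2]
contact_force: [3.2, 1.7, 8.1]
opening: 24.2
gripper_force: 61.0
```

Call:
inch_along([
  [[0, 0, 0.0008, 0, 0, 0, 10], [0, 0, 0.0017, 0, 0, 0, 10], [0, 0, 0.0017, 0, 0, 0, 10]],
])

```text
time_s: 13.2
eef_pos: [560.4, 221.9, 104.6]
orientation: [179.9, -0.0, 100.2]
contact_force: [-0.9, 0.4, 24.6]
opening: 24.4
gripper_force: 62.8
```

Collar seated: the TCP stopped at 104.6 as predicted and the force rose to 25 N. Next: ease off, release, retreat and check.

To row units: -0.8 mm / 600 = -0.0013.

Call:
inch_along([
  [[0, 0, -0.0013, 0, 0, 0, 10], [0, 0, -0.0013, 0, 0, 0, 40], [0, 0, -0.0013, 0, 0, 0, 60], [0, 0, -0.0013, 0, 0, 0, 85], [0, 0, -0.0013, 0, 0, 0, 85], [0, 0, -0.0013, 0, 0, 0, 85], [0, 0, -0.0013, 0, 0, 0, 85], [0, 0, -0.0013, 0, 0, 0, 85], [0, 0, -0.0013, 0, 0, 0, 85], [0, 0, -0.0013, 0, 0, 0, 85]],
])

```text
time_s: 14.2
eef_pos: [559.4, 221.4, 103.6]
orientation: [180.0, -0.0, 100.2]
contact_force: [-0.0, 0.3, 0.5]
opening: 85.1
gripper_force: 0.0
```

Call:
inch_along([
  [[0, 0, -0.0083, 0, 0, 0, 85], [0, 0, -0.025, 0, 0, 0, 85], [0, 0, -0.0583, 0, 0, 0, 85], [0, 0, -0.1, 0, 0, 0, 85], [0, 0, -0.1417, 0, 0, 0, 85], [0, 0, -0.175, 0, 0, 0, 85], [-0.0333, 0, -0.1917, 0, 0, 0, 85], [-0.0917, 0, -0.2, 0, 0, 0, 85], [-0.15, 0, -0.2, 0, 0, 0, 85], [-0.2, 0, -0.2, 0, 0, 0, 85], [-0.2333, 0, -0.2, 0, 0, 0, 85], [-0.25, 0, -0.2, 0, 0, 0, 85]],
])

```text
time_s: 15.4
eef_pos: [586.4, 72.2, 224.5]
orientation: [179.9, 0.0, 100.2]
contact_force: [0.1, 0.3, 0.0]
opening: 84.8
gripper_force: 0.0
```

Call:
inch_along([
  [[0, 0, 0, 0, 0, 0, 85], [0, 0, 0, 0, 0, 0, 85]],
])

```text
time_s: 15.6
eef_pos: [585.9, 74.5, 223.9]
orientation: [180.0, -0.0, 100.2]
contact_force: [0.9, 0.2, -0.2]
opening: 84.9
gripper_force: 0.0
```

Run:
```python
from h import *
import cv2
s=optics.capture("scene")[:,:,::-1];t=optics.capture("top")[:,:,::-1]
z=lambda a:cv2.resize(a,None,fx=3,fy=3,interpolation=cv2.INTER_CUBIC)
cv2.imwrite("pics/f.png",np.hstack([z(s[75:215,265:395]),z(t[110:250,80:210])]))
```

```text
(no output)
```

View pics/f.png

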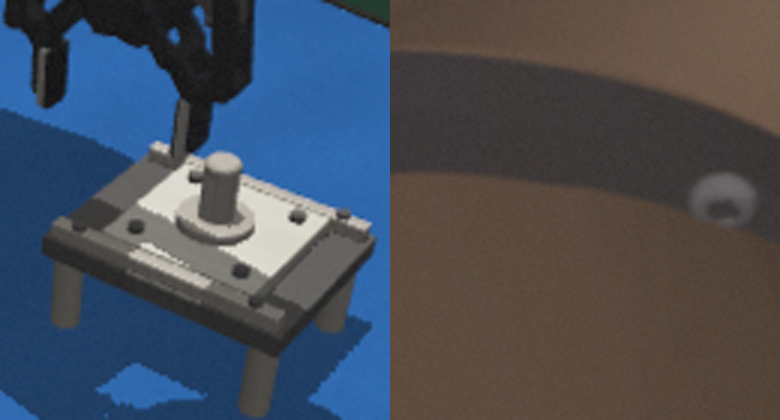

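The pin stands upright with its collar, at about (215,218) in the left panel, flush on the centred top plate. The gripper is clear, and the top view is blocked by the arm.

```bash
python3 -c "
from bench import manip, optics, workorder
print(workorder.sign_off())"
```

```text
the job is handed in; nothing more can be done
None
```

The tapered pin was driven straight down through both holes, pulling the top plate into line; it stands with its collar on the top plate, the gripper is clear, and the job was handed in at about 16 s on the robot's clock.

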